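Close the covers of the desk cable duct

TASK

Close the L-shaped cable duct on the check-in table: run the closed fingertips gently along the top of it, from the end with the round drum, around the corner to the plain end, so that its five hinged covers are pressed flat one after the other in that order. Only press with the fingertips: do not grip, lift or shove the duct or swing a cover further open, and leave everything around it where it stands.

Things in the scene. Friction and masses are not known exactly. Their poses are not given: they have to be found in the camera images.
- duct: loose white L-shaped cable duct, 1.4 to 2.1 kg, 44 mm wide. Origin: on the table under the middle of its square corner piece (60 x 60 mm); z up. Long leg along its own +y: covers 1, 2, 3, then the round drum (start). Short leg along its own +x: covers 4, 5, then a flat end cap. Sides grey. Drum, corner, cap and the fixed bridges (18 mm long) after each cover are 34 mm high
- duct_start (a point): top centre of the round cable-entry drum (62 mm across, black disc on top) that ends the long leg, at (0, 274, 34) mm in the duct's frame
- duct_finish (a point): top centre of the flat cap that ends the short leg, at (179, 0, 34) mm in the duct's frame
- cover1 (a joint): angle of cover 1 of 5, counted from the drum: white flap 50 mm along the duct, 44 wide, 4 thick. Hinged crosswise at its end nearer the drum along the duct, hinge at (0, 246) mm in the duct's frame, 34 mm above the table; its other end stands up. 0 = flat (top 36 mm above the table), positive = open; starts 0.2 to 0.34 rad, presses down to -0.03, stays where left (0.03 N m)
- cover1_edge (a point): middle of the free edge of cover 1, on its top face, 50 mm from its hinge; moves with the cover
- cover2 (a joint): angle of cover 2 of 5, counted from the drum: white flap 50 mm along the duct, 44 wide, 4 thick. Hinged crosswise at its end nearer the drum along the duct, hinge at (0, 174) mm in the duct's frame, 34 mm above the table; its other end stands up. 0 = flat (top 36 mm above the table), positive = open; starts 0.2 to 0.34 rad, presses down to -0.03, stays where left (0.03 N m)
- cover2_edge (a point): middle of the free edge of cover 2, on its top face, 50 mm from its hinge; moves with the cover
- cover3 (a joint): angle of cover 3 of 5, counted from the drum: white flap 50 mm along the duct, 44 wide, 4 thick. Hinged crosswise at its end nearer the drum along the duct, hinge at (0, 102) mm in the duct's frame, 34 mm above the table; its other end stands up. 0 = flat (top 36 mm above the table), positive = open; starts 0.2 to 0.34 rad, presses down to -0.03, stays where left (0.03 N m)
- cover3_edge (a point): middle of the free edge of cover 3, on its top face, 50 mm from its hinge; moves with the cover
- cover4 (a joint): angle of cover 4 of 5, counted from the drum: white flap 50 mm along the duct, 44 wide, 4 thick. Hinged crosswise at its end nearer the drum along the duct, hinge at (30, 0) mm in the duct's frame, 34 mm above the table; its other end stands up. 0 = flat (top 36 mm above the table), positive = open; starts 0.2 to 0.34 rad, presses down to -0.03, stays where left (0.03 N m)
- cover4_edge (a point): middle of the free edge of cover 4, on its top face, 50 mm from its hinge; moves with the cover
- cover5 (a joint): angle of cover 5 of 5, counted from the drum: white flap 50 mm along the duct, 44 wide, 4 thick. Hinged crosswise at its end nearer the drum along the duct, hinge at (102, 0) mm in the duct's frame, 34 mm above the table; its other end stands up. 0 = flat (top 36 mm above the table), positive = open; starts 0.2 to 0.34 rad, presses down to -0.03, stays where left (0.03 N m)
- cover5_edge (a point): middle of the free edge of cover 5, on its top face, 50 mm from its hinge; moves with the cover
- pot_in: small closed specimen jar, 40 mm across, 55 mm high, standing inside the duct's corner; loose; not to be moved. Origin: centre of its underside
- pot_out: the same kind of jar, outside the short leg; loose; not to be moved. Origin: centre of its underside
- tape_roll: empty roll core lying flat, 84 mm across, 24 mm high, inside the duct's corner; loose; not to be moved. Origin: centre of its underside
- phone: flat phone, 74 x 150 x 9 mm, on the robot's side of the long leg; loose; not to be moved. Origin: centre of its underside
- tube_rack: small block with three capped tubes, 35 x 100 mm, 99 mm high, beyond the duct; loose; not to be moved. Origin: centre of its underside
- sanitiser: bottle, 66 mm across, 170 mm high, off to the robot's right; loose; not to be moved. Origin: centre of its underside

How it is judged:
On the way, in this order (a step that is already met when the one before it is completed fails the run):
1. cover 1, counted from the drum, is pressed flat (value of joint cover1 below 0.06 rad), for 0.1 s.
2. cover 2, counted from the drum, is pressed flat (value of joint cover2 below 0.06 rad), for 0.1 s.
3. cover 3, counted from the drum, is pressed flat (value of joint cover3 below 0.06 rad), for 0.1 s.
4. cover 4, counted from the drum, is pressed flat (value of joint cover4 below 0.06 rad), for 0.1 s.
5. cover 5, counted from the drum, is pressed flat (value of joint cover5 below 0.06 rad), for 0.1 s.
At the end, for the whole second after the job is handed in: All five covers lie within 0.06 rad of flat (3 mm at the free edge), the duct stands at rest on the table within 25 mm of where it was, and everything around it is within 25 mm of where it was (value of joint each of cover1, cover2, cover3, cover4, cover5 below 0.06 rad and linear speed of duct below 0.01 m/s and distance of each of duct, pot_in, pot_out, tape_roll, phone, tube_rack, sanitiser from where it was at the start of the episode below 0.025 m and height (world z) of duct below 0.006 m and angle between duct's own z axis and vertical below 0.05 rad); the robot touches nothing.
It fails at once if the duct was shoved more than 25 mm (distance of any of duct, duct_start, duct_finish from where it was at the start of the episode above 0.025 m).
It fails at once if the duct was lifted or tipped (height (world z) of duct above 0.008 m or angle between duct's own z axis and vertical above 0.06 rad).
It fails at once if the duct was pressed with more than 40 N (contact force between the fingers and duct above 40 N).
It fails at once if a cover was swung further open, past 0.45 rad (value of joint any of cover1, cover2, cover3, cover4, cover5 above 0.45 rad).
It fails at once if something around the duct was moved more than 25 mm or lifted (distance of any of pot_in, pot_out, tape_roll, phone, tube_rack, sanitiser from where it was at the start of the episode above 0.025 m).
It also fails if it takes over 51 s, if anything falls off the work surface, if the arm or the gripper's body presses on something with over 40 N, if the wrist force passes 120 N, or if a joint passes its speed limit or range.

ROBOT

A 6-joint arm with a two-finger parallel gripper is mounted at the origin on the work surface. World frame = base frame: x ahead of the robot, y to its left, z up, the work surface at z = 0. Lengths are in m, angles in rad, forces in N, time in s.
With the tool pointing down it reaches from about 0.35 to 0.95 m from the base axis. Payload 17.4 kg.
Tool frame: the origin (TCP) lies midway between the tips of the shut fingers; the grasp point (between the pads) lies 19 mm behind it; z points along the fingers, y is the direction in which the jaws open and shut (so a half turn about z gives the same grasp; the last joint's range is limited). The gripper opens to 93 mm and grips with 3 to 60 N. Pads are 15 mm wide; open, the fingers measure 128 mm over their backs; the gripper's body (75 mm by 188 mm) begins 65 mm behind the grasp point.
Start: joints at [-1.358, 0.116, 1.442, -0, 1.584, -0.038], TCP at [0.168, -0.654, 0.189] pointing down, gripper open.
Joint ranges: [-2.83, 2.83], [-0.83, 2.19], [0.07, 2.5], [-1.14, 4.28], [0.01, 3], [-2.97, 2.97]. Speed limits (rad/s): [1.89, 1.89, 2.22, 3.14, 3.14, 3.14].

INTERFACE

Orientations are given as a unit quaternion [w, x, y, z].
In Python, from bench import robot, eyes gives the robot as it stands.
- The arm moves only by the shell command python3 -m pendant 'ROWS' [FORCE]. ROWS is JSON, a list of rows, each a list of 3 entries, a list of its own where there are three numbers: the finger opening in m, from 0 to 0.093, then the shift along the world's x, y, z in m, then the turn, a rotation vector about the world's x, y, z in degrees. In form: [[claw, [tx, ty, tz], [wx, wy, wz]], ...]. A call has 1 to 5 rows; each row shifts and turns the commanded pose from where the row before left it; what a row does not reach is not made up. A row lasts 1/12 s, in which the tool goes at most 41.7 mm and 7.16 degrees, less where a joint would pass 70% of its speed; a pose out of reach is approached as far as the arm can. A call is refused whole if a number of a shift passes 0.0417 or a number of a turn 7.16, either way. A call with a gripper value outside its range is refused whole. The fingers move at their own pace and stop on an object; FORCE is the grip in N (left out, the last holds). Time passes only in rows, so rows that do not move let the fingers close. It gives the time, the measured TCP pose, the force and the opening at its end, in the units of the state.
- robot.read_state(): the state, without advancing time (a new reading comes with each control period).
- eyes.camera(name): name is "scene" or "top"; returns a dict with "pixels" (400x640x3 uint8, red, green, blue), "intrinsics" (3x3 intrinsics, pixels), "k1" (the pictures are not rectified: a ray, as slopes to the right and down, at radius r is drawn at 1 + k1 r^2 times it, then the intrinsics apply), "origin" and "attitude" of the camera in the world. Camera axes: x right, y down, z forward; pixel columns grow to the right and rows downward; lengths in m; the calibration is good to about 2 mm. A picture is of the moment at which its call begins. There is no depth.
- robot.hand_in(): hands the job in, once; it reports no verdict.
The state is a dict: "time_s": time; "joints": joint angles; "qvel": joint speeds; "joint_torque": joint torques, N m; "position": TCP position; "tcp_rot": TCP orientation; "ft_force": force on the tool from outside, world axes, zero at the start; "wrist_torque": the same for the moment, N m; "finger_gap": finger opening in m.
Only numpy, scipy, OpenCV 4.12 (cv2) and the standard library are available. Lean on these libraries where they do the work, as an engineer would, in place of code of your own. Each camera call takes 0.05 s, during which the arm holds its last target. There are 200 camera calls.

## Working session

There is one attempt and no reset: what is moved stays moved. The work goes in short steps, Python scripts to look and compute and a shell command to move; the robot and the scene stay as the last step left them, time stands still between calls to the robot, and variables do not carry over. Pictures are saved under pics/ and viewed, about 8 in all and at most 12, crops included, and the job is handed in when it is done.

```bash
ls; mkdir -p pics; python3 - <<'E'
from bench import robot, eyes
import cv2
s=robot.read_state()
print(s)
for n in("top","scene"):
    c=eyes.camera(n); cv2.imwrite(f"pics/{n}0.png",c["pixels"][:,:,::-1])
    print(n,c["intrinsics"],c["k1"],c["origin"],c["attitude"])
E
```

```text
pics
{'time_s': 0.0, 'joints': array([-1.35778574e+00,  1.16491612e-01,  1.44228554e+00,  4.40072597e-06,
        1.58401153e+00, -3.77914112e-02]), 'qvel': array([ 0.00045694, -0.00028284,  0.00067545, -0.00105508, -0.00071686,
        0.00129938]), 'joint_torque': array([-2.19502181e-03, -7.21270466e+01, -6.22603726e+01,  7.78218848e-02,
        2.38007354e-02, -7.80734990e-05]), 'position': array([ 0.16746736, -0.65363639,  0.18828882]), 'tcp_rot': array([-5.95914870e-04,  9.92147412e-01,  1.25072600e-01, -5.01331822e-05]), 'ft_force': array([-0.66348178, -0.47602704,  0.68771874]), 'wrist_torque': array([0.00114488, 0.01964327, 0.02008173]), 'finger_gap': 0.09314785349120247}
top [[483.39006908   0.         315.32597597]
 [  0.         483.39006908 197.57210606]
 [  0.           0.           1.        ]] 0.04087724580539738 [ 0.33616122 -0.058622    1.28910536] [-0.06088768  0.71142626 -0.69589437  0.07678797]
scene [[438.1857757    0.         318.04964617]
 [  0.         438.1857757  197.77708807]
 [  0.           0.           1.        ]] -0.033542479083052704 [1.16006932 0.06981102 0.97363014] [-0.17911472  0.57384078  0.76368223 -0.23540207]
```

View pics/top0.png

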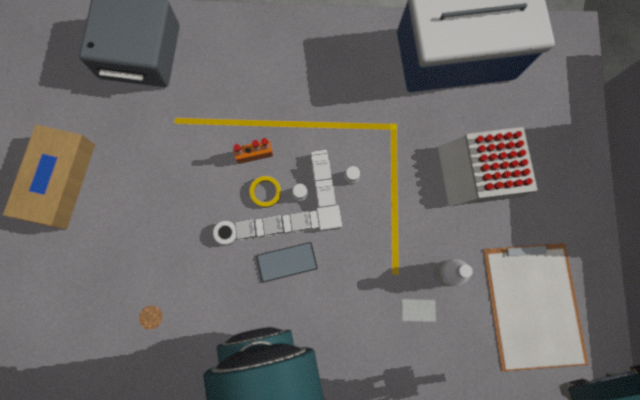

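View pics/scene0.png

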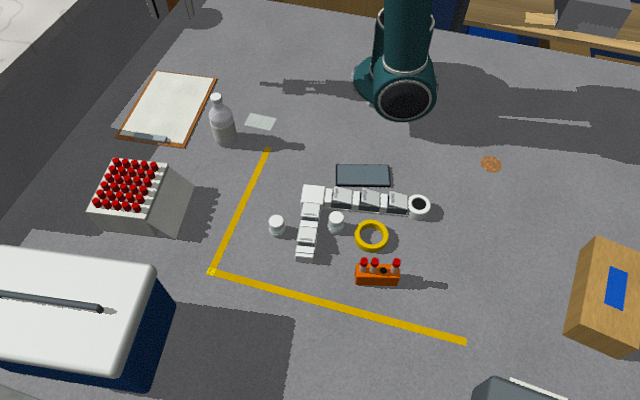

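The top view shows the drum at about (224,233), the corner at (329,217) and the cap at (320,155). The scene view shows them at (419,206), (312,195) and (305,252). Next I'll measure these points more precisely.

```bash
cat > h.py <<'E'
import numpy as np, cv2
from scipy.spatial.transform import Rotation as R
from bench import robot, eyes
def cast(c,px,z):
    """pixels -> world points on plane z"""
    K=c["intrinsics"]; k=c["k1"]
    px=np.atleast_2d(np.asarray(px,float)); d=(px-K[:2,2])/[K[0,0],K[1,1]]
    u=d.copy()
    for _ in range(10): u=d/(1+k*(u**2).sum(1,keepdims=True))
    q=np.asarray(c["attitude"]); v=R.from_quat(np.r_[q[1:],q[0]]).apply(np.c_[u,np.ones(len(u))])
    o=np.asarray(c["origin"]); return o+v*((z-o[2])/v[:,2])[:,None]
def proj(c,P):
    q=np.asarray(c["attitude"]); p=R.from_quat(np.r_[q[1:],q[0]]).inv().apply(np.atleast_2d(P)-c["origin"])
    u=p[:,:2]/p[:,2:]; u=u*(1+c["k1"]*(u**2).sum(1,keepdims=True))
    return u*c["intrinsics"][0,0]+c["intrinsics"][:2,2]
E
python3 - <<'E'
from h import *
ims=[]
for n,(x0,y0,w,h),seed in(("top",(205,140,160,110),(225,233)),("scene",(285,170,160,110),(419,205))):
    c=eyes.camera(n); im=c["pixels"]; g=im.min(2)
    # dark disc
    b=(im.max(2)<60).astype(np.uint8); n_,l,st,ce=cv2.connectedComponentsWithStats(b)
    j=np.argmin(np.hypot(*(ce-seed).T)); print(n,"disc",ce[j],st[j],cast(c,ce[j],.034))
    m=(g>150).astype(np.uint8); n_,l,st,ce=cv2.connectedComponentsWithStats(m)
    for i in range(1,n_):
        if st[i,4]>30 and x0<ce[i,0]<x0+w and y0<ce[i,1]<y0+h:
            r=cv2.minAreaRect(np.argwhere(l==i)[:,::-1].astype(np.float32)); print(i,st[i,4],ce[i].round(1),np.round(cv2.boxPoints(r),1).tolist())
    ims.append(cv2.resize(im[y0:y0+h,x0:x0+w,::-1],None,fx=5,fy=5,interpolation=cv2.INTER_CUBIC))
cv2.imwrite("pics/c_top.png",ims[0]);cv2.imwrite("pics/c_scene.png",ims[1])
E
```

```text
top disc [224.44660194 232.01941748] [219 227  12  11 103] [[0.4875659  0.14946464 0.034     ]]
11 456 [321.  164.6] [[310.8999938964844, 151.39999389648438], [327.29998779296875, 149.10000610351562], [331.29998779296875, 177.39999389648438], [315.0, 179.6999969482422]]
22 144 [353.  172.2] [[347.0, 166.0], [359.0, 166.0], [359.0, 178.0], [347.0, 178.0]]
29 993 [326. 207.] [[305.5, 182.5], [334.8999938964844, 178.3000030517578], [341.70001220703125, 225.89999389648438], [312.29998779296875, 230.10000610351562]]
32 145 [299.6 190.1] [[293.0, 184.0], [306.0, 184.0], [306.0, 196.0], [293.0, 196.0]]
33 245 [298.9 220.7] [[290.1000061035156, 213.6999969482422], [307.70001220703125, 211.1999969482422], [310.0, 227.10000610351562], [292.3999938964844, 229.6999969482422]]
34 198 [271.  223.9] [[262.79998779296875, 217.6999969482422], [279.79998779296875, 214.89999389648438], [282.29998779296875, 229.89999389648438], [265.29998779296875, 232.8000030517578]]
35 106 [286.7 222.7] [[282.5, 215.1999969482422], [288.79998779296875, 214.3000030517578], [291.1000061035156, 230.39999389648438], [284.
[... 943 characters left out ...]
7578], [405.8999938964844, 208.1999969482422]]
66 232 [418. 204.] [[406.20001220703125, 195.10000610351562], [427.6000061035156, 191.8000030517578], [430.70001220703125, 211.8000030517578], [409.20001220703125, 215.10000610351562]]
74 175 [335.2 217.7] [[321.5, 219.39999389648438], [337.3999938964844, 207.0], [345.6000061035156, 217.60000610351562], [329.79998779296875, 230.0]]
78 386 [307.1 230.8] [[296.0, 240.1999969482422], [299.6000061035156, 218.3000030517578], [317.79998779296875, 221.3000030517578], [314.1000061035156, 243.1999969482422]]
81 192 [303.8 250.9] [[293.79998779296875, 257.0], [295.0, 244.6999969482422], [314.20001220703125, 246.60000610351562], [313.0, 258.8999938964844]]
```

View pics/c_top.png

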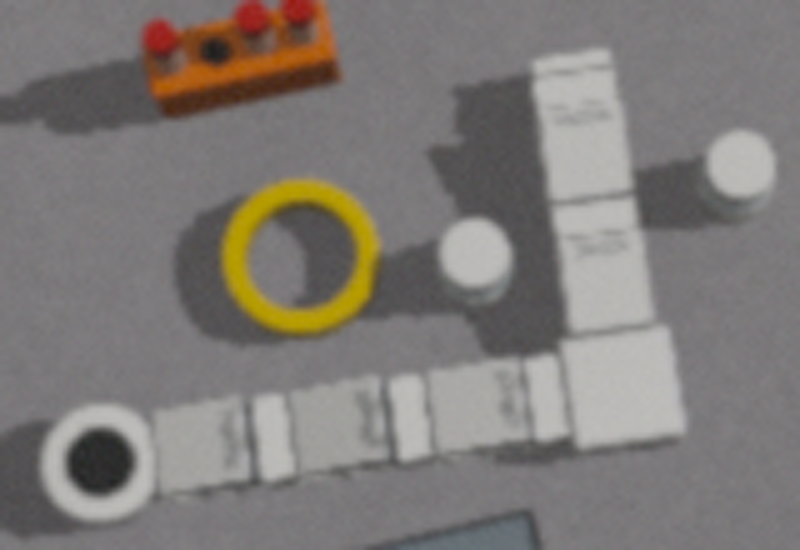

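View pics/c_scene.png

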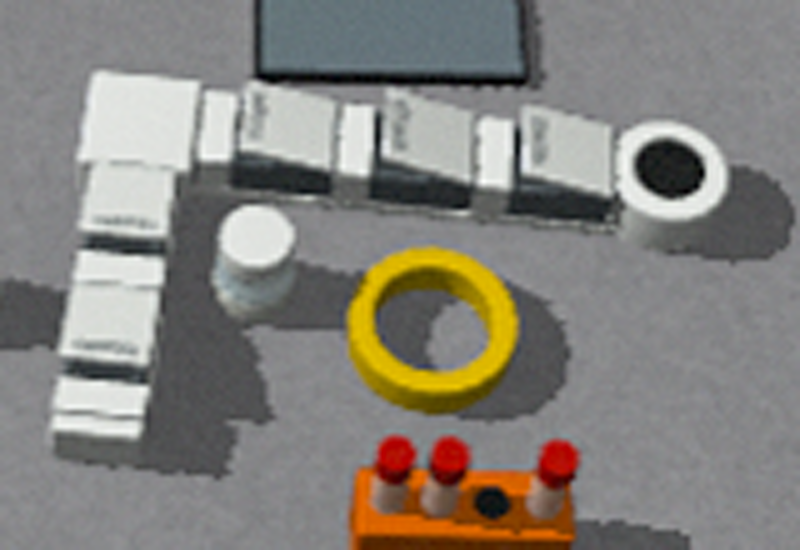

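The crops show the corner top face at top-crop (562,342), (667,326), (684,432), (578,447). In the scene crop it is at (93,71), (200,80), (193,167), (80,161). The covers stand open, with the free edges of 1–3 towards the corner and those of 4–5 towards the cap.

```bash
python3 - <<'E'
from h import *
t=eyes.camera("top");s=eyes.camera("scene")
f=lambda p,o:np.array(p)/5-.4+o
T=f([(562,342),(667,326),(684,432),(578,447)],(205,140)); S=f([(93,71),(200,80),(193,167),(80,161)],(285,170))
capT=f([(533,62),(610,50)],(205,140)); capS=f([(52,427),(145,437)],(285,170))
ct,cs=cast(t,T,.034),cast(s,S,.034)
print(ct.mean(0),cs.mean(0)); print(np.linalg.norm(np.diff(ct,axis=0),axis=1),np.linalg.norm(np.diff(cs,axis=0),axis=1))
print("cap far",cast(t,capT,.034).mean(0),cast(s,capS,.034).mean(0))
dr=np.array([.4863,.1491]); co=(ct.mean(0)+cs.mean(0))[:2]/2
v=dr-co; print("len",np.linalg.norm(v)); y=v/np.linalg.norm(v); x=np.array([y[1],-y[0]]); 
yaw=np.arctan2(x[1],x[0]);print("yaw",np.degrees(yaw))
mid=(dr+co)/2; o=mid-y*.137
print("origin",o,"drum",o+y*.274,"cap",o+x*.179,"x",x,"y",y)
for n,h in(("c1",246),("c2",174),("c3",102)): print(n,o+y*h/1e3,o+y*(h-50)/1e3)
for n,h in(("c4",30),("c5",102)): print(n,o+x*h/1e3,o+x*(h+50)/1e3)
# covers' free edge angle from projected top edge heights: scene
print("pots",cast(t,[299.4,190.3],.055),cast(t,[352.8,172.3],.055))
E
```

```text
[ 0.53353885 -0.12188371  0.034     ] [ 0.53128812 -0.12232182  0.034     ]
[0.05621294 0.05702438 0.05617022] [0.05710715 0.05559405 0.05845696]
cap far [ 0.7132719  -0.09165177  0.034     ] [ 0.71156339 -0.09042091  0.034     ]
len 0.2750952465474887
yaw 9.649896380485119
origin [ 0.53232169 -0.12156289] drum [0.4863918  0.14856013] cap [ 0.70878892 -0.0915576 ] x [0.98585043 0.16762734] y [-0.16762734  0.98585043]
c1 [0.49108536 0.12095631] [0.49946673 0.07166379]
c2 [0.50315453 0.04997508] [0.5115359  0.00068256]
c3 [ 0.5152237  -0.02100615] [ 0.52360507 -0.07029867]
c4 [ 0.5618972  -0.11653407] [ 0.61118972 -0.10815271]
c5 [ 0.63287843 -0.1044649 ] [ 0.68217095 -0.09608354]
pots [[ 0.59857969 -0.04216411  0.055     ]] [[ 0.65053364 -0.18147344  0.055     ]]
```

The pose is consistent across both views: corner (0.532,-0.122), yaw 9.65°, drum (0.486,0.149). I'll close the fingers, align the yaw and fly over to the drum.

```bash

python3 -m pendant '[[0,[0.0128,0.0321,0.01],[0,0,-2.4]],[0,[0.0128,0.0321,0.01],[0,0,-2.4]],[0,[0.0128,0.0321,0],[0,0,0]],[0,[0.0128,0.0321,0],[0,0,0]],[0,[0.0128,0.0321,0],[0,0,0]]]' 20
python3 -m pendant '[[0,[0.0128,0.0321,0],[0,0,0]],[0,[0.0128,0.0321,0],[0,0,0]],[0,[0.0128,0.0321,0],[0,0,0]],[0,[0.0128,0.0321,0],[0,0,0]],[0,[0.0128,0.0321,0],[0,0,0]]]'
python3 -m pendant '[[0,[0.0128,0.0321,0],[0,0,0]],[0,[0.0128,0.0321,0],[0,0,0]],[0,[0.0128,0.0321,0],[0,0,0]],[0,[0.0128,0.0321,0],[0,0,0]],[0,[0.0128,0.0321,0],[0,0,0]]]'
python3 -m pendant '[[0,[0.0128,0.0321,0],[0,0,0]],[0,[0.0128,0.0321,0],[0,0,0]],[0,[0.0128,0.0321,0],[0,0,0]],[0,[0.0128,0.0321,0],[0,0,0]],[0,[0.0128,0.0321,0],[0,0,0]]]'
python3 -m pendant '[[0,[0.0128,0.0321,0],[0,0,0]],[0,[0.0128,0.0321,0],[0,0,0]],[0,[0.0128,0.0321,0],[0,0,0]],[0,[0.0128,0.0321,0],[0,0,0]],[0,[0.0128,0.0321,0],[0,0,0]]]'
python3 -m pendant '[[0,[0,0,0],[0,0,0]],[0,[0,0,0],[0,0,0]]]'
```

```text
time_s: 0.72
position: [0.2318, -0.4919, 0.209]
tcp_rot: [0.0, 0.997, 0.083, 0.0]
ft_force: [0.4, -0.2, 0.6]
finger_gap: 0.064
time_s: 1.13
position: [0.2957, -0.3313, 0.2091]
tcp_rot: [0.0, 0.997, 0.083, 0.0]
ft_force: [0.4, -0.7, -0.0]
finger_gap: 0.0312
time_s: 1.55
position: [0.3596, -0.1708, 0.2093]
tcp_rot: [0.0, 0.997, 0.083, 0.0]
ft_force: [0.4, -0.4, -0.0]
finger_gap: 0.0009
time_s: 1.97
position: [0.4237, -0.01, 0.2093]
tcp_rot: [0.0, 0.997, 0.084, 0.0]
ft_force: [0.8, -1.1, -1.8]
finger_gap: 0.0005
time_s: 2.38
position: [0.4878, 0.1506, 0.2092]
tcp_rot: [-0.0, 0.996, 0.084, 0.0]
ft_force: [1.4, -0.2, -0.5]
finger_gap: 0.0004
time_s: 2.55
position: [0.4875, 0.1499, 0.2085]
tcp_rot: [0.0, 0.996, 0.085, -0.001]
ft_force: [-0.2, -0.5, 0.5]
finger_gap: 0.0009
```

Tracking is good and the fingers are shut. Next: descend over the drum, then slide over cover 1.

```bash

python3 -m pendant '[[0,[0,0,-0.035],[0,0,0]],[0,[0,0,-0.035],[0,0,0]],[0,[0,0,-0.035],[0,0,0]],[0,[0,0,-0.035],[0,0,0]],[0,[0,0,-0.0235],[0,0,0]]]'
python3 -m pendant '[[0,[0.0016,-0.0093,0],[0,0,0]],[0,[0.0016,-0.0093,0],[0,0,0]],[0,[0.0016,-0.0093,0],[0,0,0]],[0,[0.0016,-0.0093,0],[0,0,0]],[0,[0.0016,-0.0093,0],[0,0,0]]]'
python3 -m pendant '[[0,[0.0012,-0.0069,-0.0016],[0,0,0]],[0,[0.0012,-0.0069,-0.0016],[0,0,0]],[0,[0.0012,-0.0069,-0.0016],[0,0,0]],[0,[0.0012,-0.0069,-0.0016],[0,0,0]],[0,[0.0012,-0.0069,-0.0016],[0,0,0]]]'
python3 -m pendant '[[0,[0,0,0],[0,0,0]],[0,[0,0,0],[0,0,0]]]'
python3 - <<'E'
from h import *
a=eyes.camera("scene");cv2.imwrite("pics/s1.png",cv2.resize(a["pixels"][150:270,270:430,::-1],None,fx=5,fy=5,interpolation=cv2.INTER_CUBIC))
E
```

```text
time_s: 2.97
position: [0.4862, 0.1472, 0.0426]
tcp_rot: [0.0, 0.997, 0.083, -0.001]
ft_force: [-0.2, -0.0, -0.2]
finger_gap: 0.0008
time_s: 3.38
position: [0.4966, 0.1008, 0.0475]
tcp_rot: [-0.0, 0.997, 0.083, 0.001]
ft_force: [0.4, -0.4, 0.0]
finger_gap: 0.0002
time_s: 3.8
position: [0.5016, 0.067, 0.0373]
tcp_rot: [-0.0, 0.997, 0.083, -0.0]
ft_force: [-0.2, -0.9, -0.3]
finger_gap: 0.0005
time_s: 3.97
position: [0.5015, 0.0674, 0.0373]
tcp_rot: [-0.0, 0.997, 0.083, -0.0]
ft_force: [0.2, 0.6, -0.4]
finger_gap: 0.0003
```

View pics/s1.png

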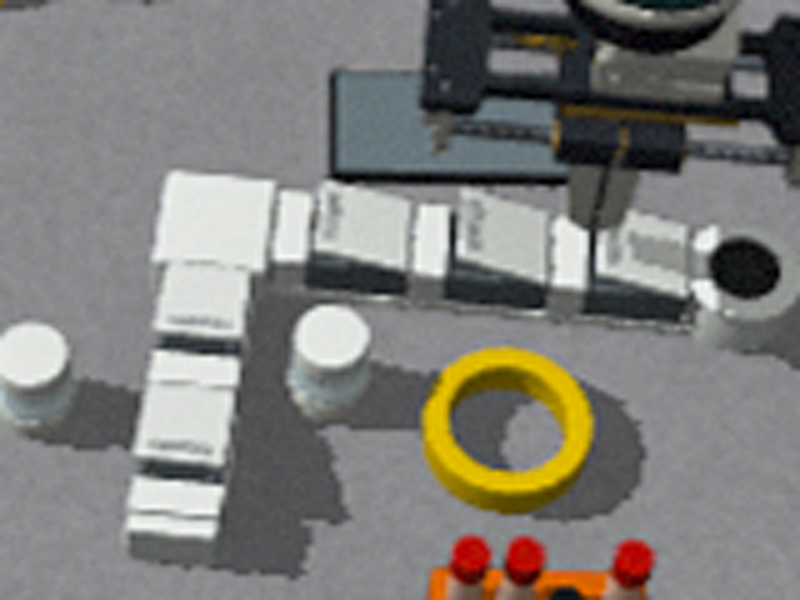

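The fingertips appear at crop (597,225), near the robot-side edge of the duct, and cover 1 looks only partly closed. I'll compare this with projected points.

```bash
python3 - <<'E'
from h import *
o=np.array([.5323,-.1216]);y=np.array([-.1676,.9859]);x=np.array([.9859,.1676])
P=lambda a,b,z:np.r_[o+x*a/1e3+y*b/1e3,z/1e3]
a=eyes.camera("scene");t=eyes.camera("top");p=robot.read_state()["position"]
f=lambda q:((proj(a,q)[0]-[270,150]+.4)*5).round(0)
d=p[:2]-o; print("tcp duct frame",d@x,d@y)
print("tcp",f(p),"tcp up 40mm",f(p+[0,0,.04]))
print("bridge1 corners",[f(P(i,j,34)) for i in(-22,22) for j in(174,192)])
for th in(0,.1,.2,.3):print(th,[f(P(i,246-50*np.cos(th),36+50*np.sin(th))) for i in(-22,0,22)])
cv2.imwrite("pics/t1.png",cv2.resize(t["pixels"][130:260,200:360,::-1],None,fx=4,fy=4,interpolation=cv2.INTER_CUBIC))
cv2.imwrite("pics/s2.png",cv2.resize(a["pixels"][180:220,375:425,::-1],None,fx=14,fy=14,interpolation=cv2.INTER_CUBIC))
E
```

```text
tcp duct frame 0.0014223059936235795 0.1919695225584411
tcp [586. 254.] tcp up 40mm [597. 209.]
bridge1 corners [array([552., 218.]), array([586., 221.]), array([549., 288.]), array([584., 291.])]
0 [array([594., 220.]), array([593., 254.]), array([593., 290.])]
0.1 [array([596., 214.]), array([595., 249.]), array([594., 284.])]
0.2 [array([599., 209.]), array([598., 244.]), array([597., 279.])]
0.3 [array([603., 204.]), array([602., 239.]), array([601., 274.])]
```

View pics/s2.png

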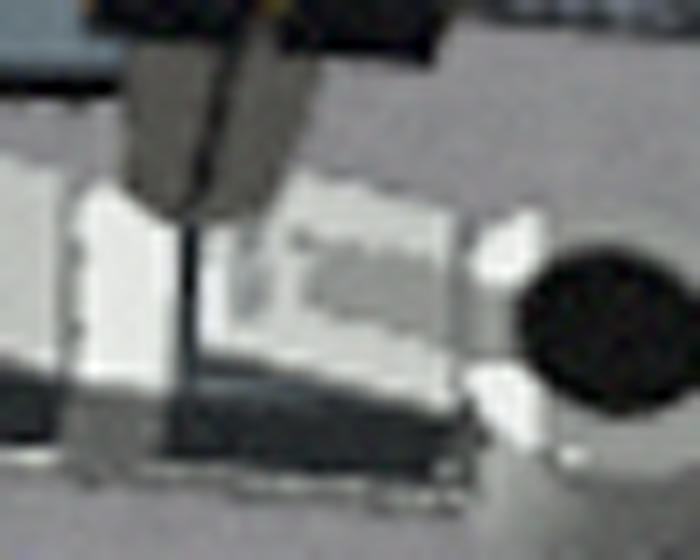

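The finger end shows at s2 (190,220), about 7 px above the projected TCP. Cover 1's near corner at (205,360) hasn't changed, so the tips are higher or further back than the readout suggests. I'll check the top view.

View pics/t1.png

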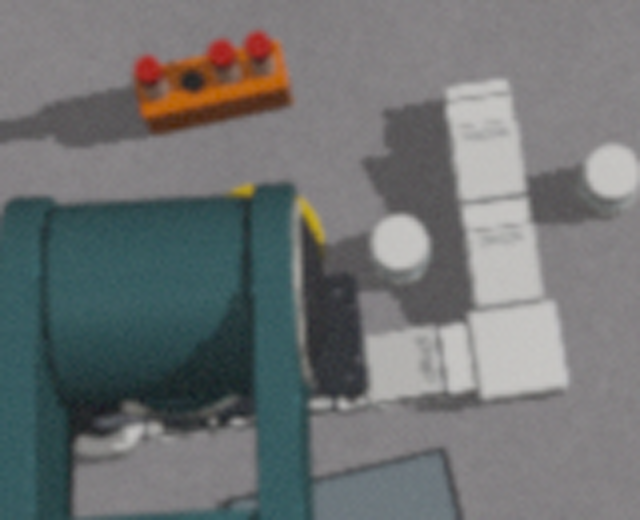

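```bash
python3 - <<'E'
from h import *
t=eyes.camera("top");p=robot.read_state()["position"]
f=lambda q:((proj(t,q)[0]-[200,130]+.4)*4).round(0)
q=np.array([p+[dx,dy,0] for dx in(-.0075,.0075) for dy in(-.0175,.0175)])
print([f(v) for v in q],f(p),f(p+[0,0,.034]),f(p-[.024,0,0]))
E
```

```text
[array([253., 402.]), array([198., 401.]), array([253., 379.]), array([200., 378.])] [226. 390.] [221. 383.] [224. 427.]
```

The top view is blocked by the arm. I'll compare cover 1's near edge before and after numerically.

```bash
python3 - <<'E'
from h import *
a=eyes.camera("scene")["pixels"].min(2).astype(int); b=cv2.imread("pics/scene0.png").min(2).astype(int)
for c in(386,388,390,392,395,398,402): print(c,"old",b[186:216,c].tolist());print("    new",a[186:216,c].tolist())
E
```

```text
386 old [0, 128, 139, 134, 132, 135, 135, 150, 219, 230, 231, 230, 231, 232, 233, 219, 211, 209, 209, 205, 204, 179, 106, 72, 78, 68, 57, 114, 96, 124]
    new [79, 80, 76, 78, 76, 73, 77, 75, 73, 108, 219, 237, 234, 236, 237, 224, 217, 216, 215, 208, 208, 185, 110, 71, 82, 69, 62, 117, 100, 128]
388 old [0, 62, 118, 131, 131, 131, 128, 128, 122, 86, 27, 15, 16, 12, 12, 37, 39, 40, 43, 48, 59, 69, 44, 41, 39, 40, 31, 108, 97, 128]
    new [74, 80, 80, 80, 77, 69, 62, 60, 46, 47, 32, 20, 16, 17, 15, 41, 41, 36, 43, 50, 61, 68, 45, 41, 46, 38, 27, 112, 98, 130]
390 old [49, 103, 131, 134, 135, 182, 199, 196, 202, 201, 199, 199, 198, 218, 228, 224, 225, 228, 195, 105, 51, 90, 62, 37, 38, 41, 32, 105, 99, 114]
    new [46, 30, 21, 33, 42, 50, 60, 64, 66, 75, 150, 194, 203, 225, 231, 231, 228, 233, 200, 105, 57, 94, 64, 36, 38, 41, 39, 109, 101, 121]
392 old [79, 76, 120, 131, 115, 172, 192, 161, 154, 150, 134, 127, 150, 152, 143, 133, 143, 186, 201, 127, 60, 83, 56, 36, 37, 38, 33, 81, 109, 88]
    new [71, 77, 79, 78, 80, 73, 79, 74, 70, 101, 128, 132, 153, 161, 143, 136, 148, 192, 208,
[... 254 characters left out ...]
9, 192, 201, 202, 204, 200, 199, 197, 202, 209, 121, 74, 67, 49, 37, 37, 35, 59, 141, 110]
398 old [134, 134, 131, 132, 131, 133, 126, 181, 191, 190, 190, 190, 190, 191, 191, 191, 190, 192, 190, 196, 189, 110, 49, 39, 43, 43, 34, 30, 108, 92]
    new [127, 133, 136, 135, 135, 132, 127, 184, 197, 195, 199, 156, 139, 143, 142, 144, 161, 193, 197, 200, 188, 107, 49, 42, 36, 40, 34, 36, 109, 99]
402 old [137, 131, 132, 136, 136, 131, 129, 121, 176, 191, 191, 189, 193, 191, 193, 190, 192, 189, 191, 194, 197, 191, 115, 46, 38, 42, 38, 39, 79, 111]
    new [140, 134, 138, 138, 138, 137, 133, 125, 178, 197, 199, 179, 146, 143, 142, 143, 141, 162, 188, 199, 199, 194, 117, 45, 40, 38, 37, 37, 80, 112]
```

Cover 1 is unchanged, so the tips really are above it. I'll back up a little and work out the true tip height from the image row.

```bash
python3 -m pendant '[[0,[-0.001,0.006,-0.004],[0,0,0]],[0,[0,0,0],[0,0,0]]]'; python3 - <<'E'
from h import *
a=eyes.camera("scene");p=robot.read_state()["position"]
g=a["pixels"].astype(int)
xs=np.array([.9859,.1676,0])
for z in(0,.01,.02,.03,.04,.06,.1): print(z,proj(a,p+[0,0,z])[0].round(1),proj(a,p+[0,0,z]+xs*.0075)[0].round(1))
for c in(388,390,392,394): print(c,g[180:206,c].min(1).tolist())
print(robot.read_state()["ft_force"], robot.read_state()["joints"])
im=a["pixels"][90:210,330:490,::-1]; cv2.imwrite("pics/s3.png",cv2.resize(im,None,fx=5,fy=5,interpolation=cv2.INTER_CUBIC))
E
```

```text
time_s: 4.38
position: [0.5001, 0.0744, 0.0328]
tcp_rot: [-0.0, 0.997, 0.084, -0.0]
ft_force: [0.3, -0.2, 0.0]
finger_gap: 0.0009
0 [389.1 201.6] [389. 204.]
0.01 [389.6 199.4] [389.5 201.8]
0.02 [390.1 197.2] [390.1 199.6]
0.03 [390.7 195. ] [390.6 197.4]
0.04 [391.2 192.7] [391.2 195.1]
0.06 [392.4 188. ] [392.3 190.5]
0.1 [394.8 178.3] [394.7 180.8]
388 [22, 15, 17, 8, 59, 73, 83, 80, 78, 74, 76, 76, 79, 73, 74, 76, 63, 37, 19, 16, 13, 39, 34, 46, 44, 54]
390 [8, 6, 15, 6, 50, 76, 82, 79, 77, 78, 78, 77, 77, 74, 72, 63, 69, 168, 199, 226, 231, 230, 228, 233, 197, 110]
392 [29, 10, 18, 10, 28, 65, 74, 61, 55, 42, 42, 28, 34, 45, 54, 61, 57, 106, 153, 159, 147, 133, 147, 191, 210, 127]
394 [24, 0, 13, 14, 13, 34, 52, 58, 70, 75, 78, 81, 82, 78, 81, 75, 86, 162, 188, 175, 177, 174, 197, 201, 202, 183]
[-0.76358653 -0.07703324  0.00367328] [ 9.67320880e-02 -1.71258593e-01  1.98037788e+00  1.19366420e-04
  1.33310740e+00  1.49980803e+00]
```

View pics/s3.png

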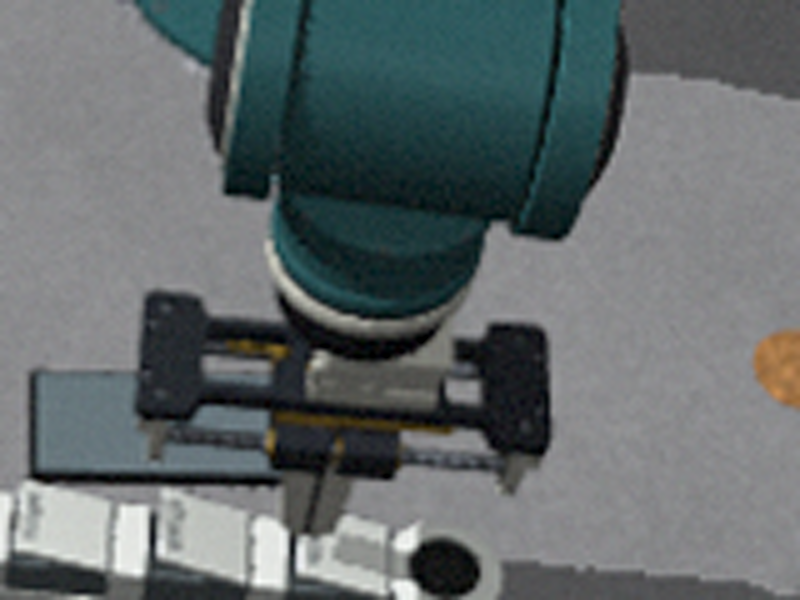

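The shadow of the fingers lies centred on the duct, so there's no sideways error. The real tip is about 25–30 mm above the reported TCP. I'll lower carefully and watch the force.

```bash
python3 -m pendant '[[0,[0,0,-0.004],[0,0,0]],[0,[0,0,-0.004],[0,0,0]],[0,[0,0,0],[0,0,0]]]'; cat > tip.py <<'E'
from h import *
s=eyes.camera("scene");g=s["pixels"].astype(int).min(2)
for c in(390,392,394,395,398): print(c,g[190:212,c].tolist())
E
python3 tip.py
```

```text
time_s: 4.68
position: [0.5001, 0.0736, 0.0245]
tcp_rot: [0.0, 0.997, 0.083, -0.001]
ft_force: [-0.1, -0.5, 0.4]
finger_gap: 0.0003
390 [80, 82, 75, 64, 60, 56, 44, 34, 55, 181, 227, 231, 228, 230, 200, 107, 53, 96, 65, 38, 44, 35]
392 [17, 37, 46, 58, 61, 66, 73, 74, 74, 102, 115, 133, 148, 193, 209, 129, 61, 85, 62, 45, 45, 37]
394 [81, 79, 79, 78, 75, 76, 73, 79, 104, 131, 142, 171, 196, 199, 201, 184, 101, 81, 61, 39, 38, 47]
395 [78, 77, 78, 76, 77, 80, 75, 80, 117, 143, 141, 166, 195, 202, 201, 209, 123, 78, 67, 52, 37, 39]
398 [76, 97, 99, 150, 182, 199, 159, 140, 147, 141, 143, 142, 163, 190, 200, 200, 188, 107, 47, 43, 39, 41]
```

```bash
python3 -m pendant '[[0,[0,0,-0.004],[0,0,0]],[0,[0,0,0],[0,0,0]]]'; python3 tip.py; python3 -m pendant '[[0,[0,0,-0.003],[0,0,0]],[0,[0,0,0],[0,0,0]]]'; python3 tip.py
```

```text
time_s: 4.9
position: [0.5003, 0.0735, 0.0209]
tcp_rot: [0.0, 0.997, 0.083, -0.0]
ft_force: [-1.2, 0.7, 0.4]
finger_gap: 0.0006
390 [83, 79, 73, 63, 60, 57, 48, 31, 28, 60, 211, 233, 232, 232, 199, 108, 54, 99, 65, 36, 38, 40]
392 [23, 39, 51, 54, 63, 68, 75, 78, 78, 83, 108, 134, 148, 195, 212, 130, 60, 87, 54, 44, 39, 40]
394 [76, 79, 77, 81, 79, 81, 77, 77, 69, 121, 139, 173, 193, 204, 200, 186, 98, 78, 62, 43, 43, 41]
395 [79, 73, 78, 78, 80, 73, 78, 76, 85, 136, 147, 168, 193, 201, 201, 210, 122, 75, 67, 49, 33, 35]
398 [79, 95, 93, 150, 181, 199, 183, 154, 140, 147, 144, 141, 167, 193, 200, 202, 189, 112, 54, 45, 36, 33]
time_s: 5.12
position: [0.5005, 0.0735, 0.0182]
tcp_rot: [0.0, 0.997, 0.083, -0.0]
ft_force: [-0.3, 0.0, 0.5]
finger_gap: 0.0005
390 [80, 78, 75, 59, 52, 57, 46, 35, 30, 37, 115, 187, 197, 208, 221, 159, 79, 92, 62, 39, 36, 37]
392 [31, 36, 49, 61, 56, 67, 74, 82, 79, 75, 85, 129, 158, 204, 215, 196, 108, 82, 62, 34, 40, 42]
394 [80, 84, 75, 78, 74, 74, 78, 76, 75, 89, 135, 145, 195, 210, 207, 220, 140, 77, 54, 39, 43, 39]
395 [77, 75, 79, 80, 74, 79, 76, 77, 81, 124, 139, 142, 198, 211, 207, 218, 160, 81, 53, 39, 40, 34]
398 [84, 88, 89, 147, 188, 208, 214, 164, 145, 147, 142, 141, 139, 193, 210, 210, 217, 132, 61, 40, 39, 42]
```

The flap starts moving at reported z≈0.020, which gives a tip offset of about 27 mm. I'll keep pressing in small steps.

```bash
python3 -m pendant '[[0,[0,0,-0.002],[0,0,0]],[0,[0,0,-0.002],[0,0,0]],[0,[0,0,-0.002],[0,0,0]],[0,[0,0,0],[0,0,0]]]'; python3 tip.py; python3 -m pendant '[[0,[0,0,-0.001],[0,0,0]],[0,[0,0,0],[0,0,0]]]';python3 -m pendant '[[0,[0,0,-0.001],[0,0,0]],[0,[0,0,0],[0,0,0]]]'; python3 tip.py
```

```text
time_s: 5.5
position: [0.5003, 0.0736, 0.012]
tcp_rot: [-0.0, 0.997, 0.083, -0.0]
ft_force: [-0.1, 0.7, -0.1]
finger_gap: 0.0004
390 [75, 82, 74, 69, 62, 56, 48, 30, 29, 29, 64, 84, 184, 199, 221, 226, 192, 126, 54, 37, 37, 38]
392 [23, 36, 43, 53, 63, 64, 75, 77, 79, 78, 76, 84, 112, 182, 207, 223, 230, 137, 44, 39, 33, 40]
394 [80, 79, 85, 84, 79, 81, 75, 78, 77, 71, 92, 128, 181, 221, 222, 223, 231, 148, 60, 36, 40, 41]
395 [65, 75, 79, 75, 76, 74, 76, 77, 76, 77, 112, 135, 138, 210, 221, 221, 229, 166, 74, 40, 40, 44]
398 [43, 75, 99, 101, 169, 204, 222, 229, 172, 138, 146, 145, 141, 178, 218, 224, 224, 227, 123, 40, 36, 38]
time_s: 5.72
position: [0.5005, 0.0736, 0.0114]
tcp_rot: [0.0, 0.997, 0.083, -0.0]
ft_force: [0.3, 0.2, 0.1]
finger_gap: 0.0004
time_s: 5.88
position: [0.5005, 0.0736, 0.0104]
tcp_rot: [-0.0, 0.997, 0.083, -0.0]
ft_force: [0.3, 0.5, 0.3]
finger_gap: 0.0004
390 [56, 80, 74, 65, 58, 50, 39, 29, 24, 35, 67, 67, 104, 185, 212, 227, 232, 140, 50, 37, 39, 40]
392 [26, 32, 49, 57, 65, 69, 80, 75, 74, 79, 77, 75, 109, 186, 215, 225, 234, 147, 50, 37, 34, 37]
394 [60, 71, 86, 74, 80, 81, 81, 76, 70, 80, 72, 116, 141, 178, 220, 227, 229, 189, 93, 39, 35, 40]
395 [31, 72, 79, 76, 78, 77, 77, 76, 75, 78, 96, 140, 143, 183, 219, 224, 228, 200, 102, 40, 38, 39]
398 [6, 76, 104, 110, 179, 211, 227, 231, 170, 146, 145, 144, 137, 181, 225, 226, 227, 233, 139, 41, 39, 37]
```

```bash
python3 -m pendant '[[0,[0,0,-0.001],[0,0,0]],[0,[0,0,0],[0,0,0]]]';python3 -m pendant '[[0,[0,0,-0.0007],[0,0,0]],[0,[0,0,0],[0,0,0]]]'; python3 tip.py
```

```text
time_s: 6.1
position: [0.5005, 0.0736, 0.0094]
tcp_rot: [0.0, 0.997, 0.083, -0.0]
ft_force: [0.1, 0.6, 0.4]
finger_gap: 0.0006
time_s: 6.27
position: [0.5005, 0.0736, 0.0087]
tcp_rot: [0.0, 0.997, 0.083, -0.0]
ft_force: [-0.1, 0.5, 0.8]
finger_gap: 0.0005
390 [34, 72, 74, 63, 61, 59, 42, 29, 24, 41, 61, 56, 83, 184, 200, 224, 237, 156, 55, 36, 45, 40]
392 [10, 36, 45, 59, 59, 68, 77, 78, 80, 80, 79, 69, 88, 188, 204, 222, 232, 182, 82, 36, 41, 40]
394 [59, 79, 79, 74, 81, 81, 75, 79, 73, 75, 70, 88, 136, 138, 217, 229, 230, 227, 122, 35, 35, 42]
395 [32, 63, 77, 80, 75, 74, 72, 71, 78, 85, 102, 127, 141, 139, 217, 228, 228, 232, 131, 31, 38, 41]
398 [4, 54, 97, 110, 163, 211, 231, 234, 171, 144, 146, 141, 142, 138, 216, 231, 229, 238, 145, 46, 35, 42]
```

```bash
python3 -m pendant '[[0,[0,0,-0.0007],[0,0,0]],[0,[0,0,0],[0,0,0]]]';python3 -m pendant '[[0,[0,0,-0.0007],[0,0,0]],[0,[0,0,0],[0,0,0]]]'; python3 - <<'E'
from h import *
a=eyes.camera("scene");g=a["pixels"].astype(int).min(2)
for c in range(389,409,2):
    col=g[202:214,c]; print(c,col.tolist())
o=np.array([.5323,-.1216]);y=np.array([-.1676,.9859]);x=np.array([.9859,.1676])
P=lambda a_,b,z:np.r_[o+x*a_/1e3+y*b/1e3,z/1e3]
for th in(-.03,0,.06,.1):print(th,[proj(a,P(22,246-d*np.cos(th),36+d*np.sin(th)))[0].round(1) for d in(0,25,50)])
E
```

```text
time_s: 6.48
position: [0.5005, 0.0736, 0.008]
tcp_rot: [0.0, 0.997, 0.083, -0.0]
ft_force: [-1.1, 0.0, 0.4]
finger_gap: 0.0007
time_s: 6.65
position: [0.5005, 0.0736, 0.0073]
tcp_rot: [0.0, 0.997, 0.083, -0.0]
ft_force: [-0.1, 0.4, 0.8]
finger_gap: 0.0008
389 [63, 199, 225, 231, 234, 194, 91, 31, 39, 45, 36, 103]
391 [73, 145, 173, 221, 233, 209, 105, 29, 42, 40, 25, 97]
393 [114, 135, 218, 230, 228, 235, 132, 32, 43, 42, 38, 71]
395 [140, 137, 219, 230, 229, 240, 140, 42, 39, 42, 36, 54]
397 [143, 136, 220, 232, 230, 240, 150, 50, 37, 42, 41, 33]
399 [143, 140, 183, 154, 139, 187, 165, 81, 35, 41, 44, 35]
401 [142, 144, 141, 145, 141, 144, 141, 77, 34, 40, 32, 33]
403 [141, 141, 143, 142, 147, 144, 153, 88, 36, 35, 33, 38]
405 [143, 144, 143, 141, 147, 148, 153, 99, 43, 44, 41, 32]
407 [110, 113, 109, 110, 112, 106, 112, 82, 60, 68, 78, 76]
-0.03 [array([407.7, 209.4]), array([397.9, 208.7]), array([388. , 207.9])]
0 [array([407.7, 209.4]), array([397.9, 208.5]), array([388.1, 207.6])]
0.06 [array([407.7, 209.4]), array([398. , 208.2]), array([388.3, 206.9])]
0.1 [array([407.7, 209.4]), array([398.1, 208. ]), array([388.5, 206.5])]
```

Cover 1's near edge now matches the 0 to −0.03 rad line, so it's flat at reported z≈0.0075. Next is cover 2.

```bash
cat > chk.py <<'E'
import sys
from h import *
a=eyes.camera("scene");g=cv2.GaussianBlur(a["pixels"],(1,1),0).astype(int).min(2)
o=np.array([.5323,-.1216]);y=np.array([-.1676,.9859]);x=np.array([.9859,.1676])
p=robot.read_state()["position"];d=p[:2]-o;print("tcp duct mm",(d@x*1e3).round(1),(d@y*1e3).round(1),"z",(p[2]*1e3).round(1))
P=lambda a_,b,z:np.r_[o+x*a_/1e3+y*b/1e3,z/1e3]
n=int(sys.argv[1]) if len(sys.argv)>1 else 0
if 1<=n<=3:   # near side edge row minus flat line, at 45,35,25,15,5 mm from the hinge
    h=[246,174,102][n-1]
    for dd in(46,40,30,20,8):
        q=proj(a,P(22,h-dd,36))[0]; c=int(round(q[0])); r=int(q[1]); col=g[r-6:r+5,c]
        print(dd,"flat row",q[1].round(1),"0.06 row",proj(a,P(22,h-dd,36+.06*dd))[0][1].round(1),"rows",r-6,col.tolist())
E
python3 -m pendant '[[0,[0,0,0.005],[0,0,0]],[0,[0.0003,-0.002,0.005],[0,0,0]],[0,[0.0017,-0.0102,0],[0,0,0]],[0,[0.0017,-0.0102,0],[0,0,0]],[0,[0.0017,-0.0102,0],[0,0,0]]]'
python3 -m pendant '[[0,[0.0017,-0.0102,0],[0,0,0]],[0,[0.0013,-0.0082,0],[0,0,0]],[0,[0.0006,-0.0035,-0.002],[0,0,0]],[0,[0.0006,-0.0035,-0.002],[0,0,0]],[0,[0.0006,-0.0035,-0.002],[0,0,0]]]'
python3 -m pendant '[[0,[0.0006,-0.0035,-0.002],[0,0,0]],[0,[0.0006,-0.0035,-0.0015],[0,0,0]],[0,[0,0,0],[0,0,0]],[0,[0,0,0],[0,0,0]]]'
python3 chk.py 2; echo; python3 chk.py 1
```

```text
time_s: 7.12
position: [0.5061, 0.0398, 0.0176]
tcp_rot: [0.0, 0.997, 0.083, 0.0]
ft_force: [0.4, 0.4, -0.4]
finger_gap: 0.0005
time_s: 7.53
position: [0.5107, 0.0118, 0.0111]
tcp_rot: [-0.0, 0.997, 0.083, -0.0]
ft_force: [-1.1, 0.5, -0.1]
finger_gap: 0.0005
time_s: 7.87
position: [0.5118, 0.005, 0.0078]
tcp_rot: [0.0, 0.997, 0.083, -0.0]
ft_force: [0.2, 0.0, -0.2]
finger_gap: 0.0006
tcp duct mm 1.1 128.4 z 7.9
46 flat row 205.0 0.06 row 204.4 rows 199 [56, 183, 206, 216, 228, 233, 136, 30, 34, 39, 31]
40 flat row 205.2 0.06 row 204.7 rows 199 [71, 120, 190, 214, 228, 239, 143, 40, 40, 39, 38]
30 flat row 205.6 0.06 row 205.2 rows 199 [140, 139, 220, 230, 229, 236, 194, 98, 40, 40, 38]
20 flat row 206.0 0.06 row 205.7 rows 199 [145, 145, 142, 187, 206, 160, 148, 87, 40, 38, 45]
8 flat row 206.4 0.06 row 206.3 rows 200 [142, 146, 143, 145, 148, 148, 106, 51, 37, 34, 39]

tcp duct mm 1.1 128.5 z 8.0
46 flat row 207.7 0.06 row 207.1 rows 201 [124, 127, 119, 123, 145, 149, 134, 70, 30, 42, 43]
40 flat row 207.9 0.06 row 207.4 rows 201 [124, 126, 128, 125, 143, 146, 147, 88, 28, 34, 35]
30 flat row 208.3 0.06 row 207.9 rows 202 [144, 145, 146, 150, 144, 150, 104, 57, 35, 43, 38]
20 flat row 208.7 0.06 row 208.4 rows 202 [147, 143, 146, 144, 141, 146, 137, 68, 27, 36, 43]
8 flat row 209.1 0.06 row 209.0 rows 203 [147, 143, 148, 147, 138, 156, 96, 49, 38, 37, 38]
```

Covers 1 and 2 match the flat line. I'll press cover 2 another 0.7 mm for margin and repeat the pattern for cover 3.

```bash

python3 -m pendant '[[0,[0,0,-0.0007],[0,0,0]],[0,[0,0,0],[0,0,0]],[0,[0,0,0.005],[0,0,0]],[0,[0.0003,-0.002,0.005],[0,0,0]],[0,[0.0017,-0.0102,0],[0,0,0]]]'
python3 -m pendant '[[0,[0.0017,-0.0102,0],[0,0,0]],[0,[0.0017,-0.0102,0],[0,0,0]],[0,[0.0017,-0.0102,0],[0,0,0]],[0,[0.0013,-0.0082,0],[0,0,0]],[0,[0.0006,-0.0035,-0.002],[0,0,0]]]'
python3 -m pendant '[[0,[0.0006,-0.0035,-0.002],[0,0,0]],[0,[0.0006,-0.0035,-0.002],[0,0,0]],[0,[0.0006,-0.0035,-0.002],[0,0,0]],[0,[0.0006,-0.0035,-0.0018],[0,0,0]],[0,[0,0,0],[0,0,0]]]'
python3 -m pendant '[[0,[0,0,0],[0,0,0]]]'
python3 chk.py 3; echo; python3 chk.py 2
```

```text
time_s: 8.38
position: [0.5145, -0.0067, 0.0187]
tcp_rot: [0.0, 0.996, 0.084, 0.001]
ft_force: [0.2, -0.0, 0.5]
finger_gap: 0.0003
time_s: 8.8
position: [0.5212, -0.051, 0.0153]
tcp_rot: [0.0, 0.997, 0.083, 0.0]
ft_force: [-0.6, 0.1, -0.9]
finger_gap: 0.0007
time_s: 9.22
position: [0.5232, -0.0637, 0.007]
tcp_rot: [0.0, 0.997, 0.083, -0.0]
ft_force: [0.3, 0.4, -0.6]
finger_gap: 0.0007
time_s: 9.3
position: [0.5232, -0.0634, 0.0073]
tcp_rot: [0.0, 0.997, 0.083, -0.0]
ft_force: [-0.1, 1.0, 0.0]
finger_gap: 0.0007
tcp duct mm 0.9 59.0 z 7.4
46 flat row 202.3 0.06 row 201.8 rows 196 [62, 120, 192, 222, 233, 242, 159, 54, 33, 45, 36]
40 flat row 202.6 0.06 row 202.1 rows 196 [64, 72, 189, 202, 226, 238, 198, 96, 37, 42, 41]
30 flat row 202.9 0.06 row 202.6 rows 196 [101, 138, 183, 228, 232, 234, 239, 136, 35, 40, 34]
20 flat row 203.3 0.06 row 203.1 rows 197 [147, 142, 191, 205, 231, 245, 151, 46, 40, 37, 39]
8 flat row 203.8 0.06 row 203.7 rows 197 [148, 142, 151, 149, 149, 148, 141, 80, 43, 40, 41]

tcp duct mm 0.9 59.0 z 7.5
46 flat row 205.0 0.06 row 204.4 rows 199 [127, 131, 131, 134, 146, 155, 91, 41, 40, 37, 37]
40 flat row 205.2 0.06 row 204.7 rows 199 [124, 124, 123, 134, 147, 158, 101, 48, 43, 37, 41]
30 flat row 205.6 0.06 row 205.2 rows 199 [152, 148, 146, 148, 145, 150, 130, 74, 41, 42, 38]
20 flat row 206.0 0.06 row 205.7 rows 199 [143, 147, 151, 145, 147, 150, 156, 95, 44, 40, 37]
8 flat row 206.4 0.06 row 206.3 rows 200 [147, 146, 150, 149, 146, 151, 110, 58, 35, 42, 39]
```

Covers 1–3 are flat. The body sits only about 92 mm up when pressing, and the tube rack is 99 mm high, so I'll check clearances on the short leg before going on.

```bash
python3 - <<'E'
from h import *
o=np.array([.5323,-.1216]);y=np.array([-.1676,.9859]);x=np.array([.9859,.1676])
for n in("top","scene"):
    c=eyes.camera(n);hsv=cv2.cvtColor(c["pixels"],cv2.COLOR_RGB2HSV)
    m=cv2.inRange(hsv,(3,150,80),(15,255,255))
    k,l,st,ce=cv2.connectedComponentsWithStats(m)
    b=(205,130,80,40) if n=="top" else (340,240,80,60)
    for i in range(1,k):
        if st[i,4]>40 and b[0]<ce[i,0]<b[0]+b[2] and b[1]<ce[i,1]<b[1]+b[3]:
            r=cv2.boxPoints(cv2.minAreaRect(np.argwhere(l==i)[:,::-1].astype(np.float32)))
            w=cast(c,r,.05)[:,:2]-o; print(n,st[i,4],np.c_[w@x,w@y].round(3).tolist())
E
```

```text
top 410 [[0.221, 0.225], [0.229, 0.128], [0.185, 0.125], [0.178, 0.221]]
scene 730 [[0.247, 0.124], [0.193, 0.122], [0.186, 0.224], [0.24, 0.223]]
```

Clearance is fine: the rack is at b≥122 mm and the body only reaches 94 mm. I'll go around the corner and over cover 4.

```bash

python3 -m pendant '[[0,[0,0,0.005],[0,0,0]],[0,[0,-0.001,0.005],[0,0,0]],[0,[0.0017,-0.0097,0],[0,0,0]],[0,[0.0017,-0.0097,0],[0,0,0]],[0,[0.0017,-0.0097,0],[0,0,0]]]'
python3 -m pendant '[[0,[0.0017,-0.0097,0],[0,0,0]],[0,[0.0017,-0.0097,0],[0,0,0]],[0,[0.0015,-0.0087,0],[0,0,0]],[0,[0.008,0.0014,0],[0,0,0]],[0,[0.01,0.0017,0],[0,0,0]]]'
python3 -m pendant '[[0,[0.01,0.0017,0],[0,0,0]],[0,[0.01,0.0017,0],[0,0,0]],[0,[0.01,0.0017,0],[0,0,0]],[0,[0.0049,0.0008,-0.002],[0,0,0]],[0,[0.0049,0.0008,-0.002],[0,0,0]]]'
python3 -m pendant '[[0,[0.0049,0.0008,-0.002],[0,0,0]],[0,[0.0049,0.0008,-0.002],[0,0,0]],[0,[0.0049,0.0008,-0.002],[0,0,0]],[0,[0,0,0],[0,0,0]],[0,[0,0,0],[0,0,0]]]'
python3 - <<'E'
from h import *
p=robot.read_state()["position"][:2]-np.array([.5323,-.1216]);print(p@[.9859,.1676],p@[-.1676,.9859])
a=eyes.camera("scene");cv2.imwrite("pics/s5.png",cv2.resize(a["pixels"][170:270,280:440,::-1],None,fx=5,fy=5,interpolation=cv2.INTER_CUBIC))
E
```

```text
time_s: 9.92
position: [0.5287, -0.0946, 0.0176]
tcp_rot: [0.0, 0.997, 0.083, 0.0]
ft_force: [0.7, 0.7, 0.6]
finger_gap: 0.0008
time_s: 10.33
position: [0.5517, -0.1191, 0.0174]
tcp_rot: [-0.0, 0.997, 0.083, -0.0]
ft_force: [-0.4, -0.6, -0.6]
finger_gap: 0.0006
time_s: 10.75
position: [0.5919, -0.1113, 0.0131]
tcp_rot: [-0.0, 0.996, 0.084, -0.0]
ft_force: [-0.6, -0.5, 0.8]
finger_gap: 0.0002
time_s: 11.17
position: [0.6058, -0.1093, 0.0072]
tcp_rot: [-0.0, 0.997, 0.083, -0.0]
ft_force: [-0.8, 0.5, -0.2]
finger_gap: 0.0002
0.07449688257365061 -0.0002213786894718126
```

View pics/s5.png

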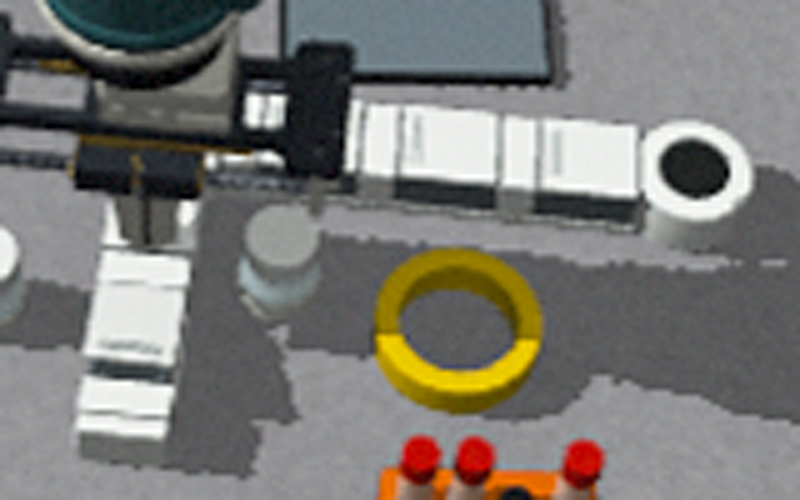

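Cover 4 looks flat, with only a thin seam left at (148,248). Covers 1–2 are flat, the duct hasn't moved and the jars stand where they were. Next is cover 5, then the cap.

```bash

python3 -m pendant '[[0,[0,0,0.005],[0,0,0]],[0,[0.002,0.0003,0.005],[0,0,0]],[0,[0.0098,0.0017,0],[0,0,0]],[0,[0.0098,0.0017,0],[0,0,0]],[0,[0.0098,0.0017,0],[0,0,0]]]'
python3 -m pendant '[[0,[0.0098,0.0017,0],[0,0,0]],[0,[0.006,0.001,0],[0,0,0]],[0,[0.0049,0.0008,-0.002],[0,0,0]],[0,[0.0049,0.0008,-0.002],[0,0,0]],[0,[0.0049,0.0008,-0.002],[0,0,0]]]'
python3 -m pendant '[[0,[0.0049,0.0008,-0.002],[0,0,0]],[0,[0.0049,0.0008,-0.002],[0,0,0]],[0,[0,0,0],[0,0,0]],[0,[0,0,0],[0,0,0]]]'
python3 -m pendant '[[0,[0.008,0.0014,0.0005],[0,0,0]],[0,[0.008,0.0014,0],[0,0,0]],[0,[0.008,0.0014,0],[0,0,0]],[0,[0,0,0.02],[0,0,0]],[0,[0,0,0.04],[0,0,0]]]'
python3 -m pendant '[[0,[0,0,0.04],[0,0,0]],[0,[-0.02,-0.03,0.03],[0,0,0]],[0,[-0.03,-0.025,0.02],[0,0,0]],[0,[-0.03,-0.025,0.01],[0,0,0]],[0,[-0.03,-0.025,0],[0,0,0]]]'
python3 -m pendant '[[0,[-0.03,-0.025,0],[0,0,0]],[0,[-0.03,-0.025,0],[0,0,0]],[0,[-0.03,-0.025,0],[0,0,0]],[0,[0,0,0],[0,0,0]],[0,[0,0,0],[0,0,0]]]'
python3 - <<'E'
from h import *
a=eyes.camera("scene");t=eyes.camera("top")
A=cv2.resize(a["pixels"][165:265,285:445],None,fx=5,fy=5,interpolation=cv2.INTER_CUBIC)
cv2.imwrite("pics/s6.png",A[:,:,::-1])
for n,c in(("scene",a),("top",t)):
    im=c["pixels"]; old=cv2.imread(f"pics/{n}0.png")[:,:,::-1]
    for nm,b in(("old",old),("new",im)):
        m=(b.max(2)<60).astype(np.uint8);k,l,st,ce=cv2.connectedComponentsWithStats(m)
        j=np.argmin(np.hypot(*(ce-((225,233) if n=="top" else (419,204))).T)); print(n,nm,"disc",ce[j],st[j,4])
E
```

```text
time_s: 11.63
position: [0.6385, -0.1038, 0.0178]
tcp_rot: [0.0, 0.997, 0.083, 0.0]
ft_force: [-0.5, -0.5, 0.0]
finger_gap: 0.0006
time_s: 12.05
position: [0.668, -0.0988, 0.011]
tcp_rot: [-0.0, 0.997, 0.083, -0.0]
ft_force: [-0.6, -1.2, 1.1]
finger_gap: 0.0003
time_s: 12.38
position: [0.6775, -0.0972, 0.0072]
tcp_rot: [-0.0, 0.997, 0.083, -0.0]
ft_force: [-0.8, 0.1, -0.1]
finger_gap: 0.0006
time_s: 12.8
position: [0.7, -0.0925, 0.0632]
tcp_rot: [-0.001, 0.996, 0.084, -0.004]
ft_force: [-0.6, -0.1, -1.7]
finger_gap: 0.0003
time_s: 13.22
position: [0.5956, -0.1945, 0.1668]
tcp_rot: [0.001, 0.996, 0.084, 0.002]
ft_force: [-0.2, -0.5, 0.7]
finger_gap: 0.0003
time_s: 13.63
position: [0.5048, -0.2697, 0.1643]
tcp_rot: [0.0, 0.997, 0.082, 0.0]
ft_force: [0.4, 0.6, 0.3]
finger_gap: 0.0004
scene old disc [418.59130435 203.35652174] 115
scene new disc [418.58333333 203.14166667] 120
top old disc [224.5 232. ] 102
top new disc [224.51 232.23] 100
```

View pics/s6.png

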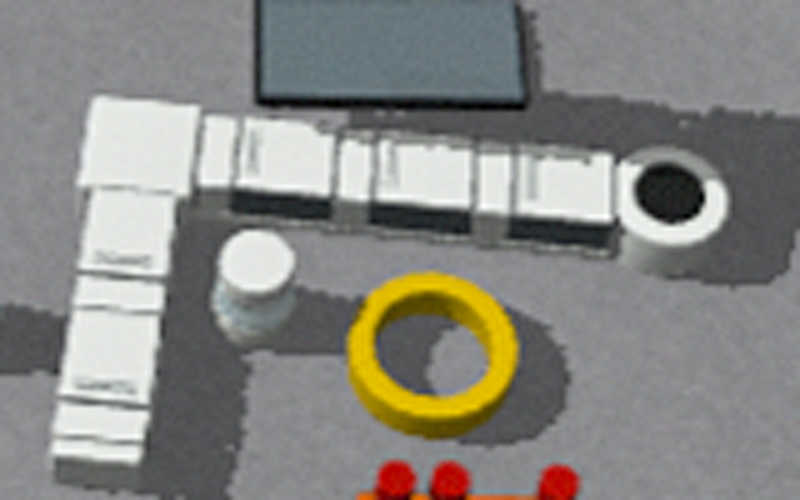

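All five covers look flat, and the only seams left are thin ones at (120,272) and (105,403). I'll check the free edges of 4 and 5 numerically.

```bash
python3 - <<'E'
from h import *
a=eyes.camera("scene");g=a["pixels"].astype(int).min(2)
o=np.array([.5323,-.1216]);y=np.array([-.1676,.9859]);x=np.array([.9859,.1676])
P=lambda a_,b,z:np.r_[o+x*a_/1e3+y*b/1e3,z/1e3]
for h in(30,102):
  for b in(-15,0,15):
    f=[proj(a,P(h+50,b,36+50*t))[0] for t in(-.03,0,.06,.2)]; g0=proj(a,P(h+54,b,34))[0]
    c=int(round(f[1][0]));r=int(f[1][1]); print(h,b,"rows th -.03,0,.06,.2:",[round(q[1],1) for q in f],"bridge start",g0[1].round(1),r-5,g[r-5:r+6,c].tolist())
E
for n in 1 2 3; do python3 chk.py $n; done
```

```text
30 -15 rows th -.03,0,.06,.2: [np.float64(219.0), np.float64(218.7), np.float64(218.1), np.float64(216.6)] bridge start 220.5 213 [228, 230, 224, 219, 220, 231, 128, 192, 228, 227, 227]
30 0 rows th -.03,0,.06,.2: [np.float64(219.6), np.float64(219.3), np.float64(218.7), np.float64(217.2)] bridge start 221.1 214 [227, 231, 181, 150, 225, 178, 95, 210, 229, 228, 226]
30 15 rows th -.03,0,.06,.2: [np.float64(220.2), np.float64(219.9), np.float64(219.3), np.float64(217.8)] bridge start 221.7 214 [228, 228, 206, 210, 218, 234, 135, 164, 227, 230, 228]
102 -15 rows th -.03,0,.06,.2: [np.float64(244.2), np.float64(243.9), np.float64(243.3), np.float64(241.9)] bridge start 245.7 238 [230, 229, 220, 221, 220, 235, 137, 146, 224, 229, 228]
102 0 rows th -.03,0,.06,.2: [np.float64(244.8), np.float64(244.5), np.float64(243.9), np.float64(242.5)] bridge start 246.4 239 [227, 231, 176, 135, 219, 236, 117, 193, 228, 229, 225]
102 15 rows th -.03,0,.06,.2: [np.float64(245.5), np.float64(245.2), np.float64(244.6), np.float64(243.2)] bridge start 247.0 240 [228, 221, 217, 201, 227, 180, 98, 213, 231,
[... 819 characters left out ...]
, 37, 39]
20 flat row 206.0 0.06 row 205.7 rows 199 [227, 226, 227, 226, 226, 228, 236, 138, 30, 41, 38]
8 flat row 206.4 0.06 row 206.3 rows 200 [226, 226, 227, 225, 229, 236, 149, 53, 32, 42, 44]
tcp duct mm -50.4 -139.7 z 163.4
46 flat row 202.3 0.06 row 201.8 rows 196 [210, 202, 203, 213, 229, 237, 154, 54, 33, 40, 36]
40 flat row 202.6 0.06 row 202.1 rows 196 [200, 202, 199, 199, 223, 237, 195, 91, 30, 37, 42]
30 flat row 202.9 0.06 row 202.6 rows 196 [228, 228, 227, 226, 227, 231, 234, 135, 31, 39, 42]
20 flat row 203.3 0.06 row 203.1 rows 197 [227, 227, 226, 228, 229, 236, 148, 50, 32, 38, 45]
8 flat row 203.8 0.06 row 203.7 rows 197 [226, 226, 227, 227, 227, 232, 201, 99, 31, 34, 34]
```

```bash
python3 -c "
from bench import robot
print(robot.hand_in(), robot.read_state()['time_s'])"
```

```text
the job is handed in; nothing more can be done
the job is handed in; nothing more can be done
```

All five covers are pressed flat in order, from the drum around the corner to the cap, and the job is handed in. The last move ended at about 14 s of the 51 s allowed.

**How it went:** I found the duct in both camera views and ran the closed fingertips along it, easing down onto each cover towards its free edge. The first pass over cover 1 missed. The real fingertips sat about 28 mm above the reported TCP, which does not match the stated tool frame. I corrected for that by lowering in small steps until the cover moved.

**Last checks:**
- **Covers:** in the scene view, the edges of covers 1–3 lie within about half a pixel of the flat line (0.06 rad is about 0.6 pixel at the free edge). Covers 4 and 5 show only thin seams where flat covers should end.
- **Duct:** the drum disc shifted by at most about 0.2 pixel in either view, roughly 1 mm or less.
- **Force:** readings stayed within sensor noise, under about 2 N.
- **Surroundings:** in the final scene crop, the phone, tape roll and inner jar look undisturbed. The outer jar, most of the tube rack and the sanitiser were outside that crop, so I did not check them at the end. No readings suggested contact.
- **Arm:** it ended clear of everything, about 0.16 m up.

The hand-in gave no verdict.

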